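Build the absorber stack for the morning image check

TASK

Set up the imaging plate for its check: first raise the viewer's screen until it is 60 degrees open so that it can be read, then take the black plug out of the plate's sleeve and stand it on the desk, clear of the plate. Nest all the metal cups upright in one column in the sleeve, each fully home in the one below, and finally put the plug fully home in the top cup. Lower things in gently, as the plate must not be pressed hard, and leave the mouse, phone and mug where they are.

Things in the scene. Friction and masses are not known exactly. Their poses are not given: they have to be found in the camera images.
- cup1: Cup with steel foot and aluminium wall, one of up to five alike (absent: None), upright, 84 mm tall, 0.2 to 0.4 kg. Origin: centre of the underside, z up its axis. Outside diameter 40 mm at the foot, tapering to 58 at height 56; from 57 to the rim a straight collar, 67 outside, to grip across. Solid below its flat inner floor at height 30; mouth 62 wide. Home in another cup it rests on that floor: origin 30 mm above the other's, 2 mm play, collar 3 mm above the other's rim.
- cup2: Absorber cup, exactly like cup1.
- cup3: Absorber cup, exactly like cup1.
- cup4: Absorber cup, exactly like cup1.
- cup5: Absorber cup, exactly like cup1.
- plug: Black plastic plug, 0.15 kg, at first standing in the plate's sleeve; stands by itself. Tapered body, diameter 40 mm at the bottom, 57 at height 54, then a straight round knob, diameter 30, from 54 to 96. Origin: centre of the underside, z up its axis. Home in a cup it rests on the cup's floor, origin 30 mm above the cup's, body flush with the rim, only the knob standing out.
- socket: Flat imaging plate, fixed, 130 x 130 x 12 mm, dark on top with a white edge, with an upright tapered sleeve at its centre whose rim is 62 mm above the desk, 75 mm outside and 63 mm inside diameter. Origin: centre of the underside, on the desk.
- seat (a point): Point at the centre of the sleeve's floor, 12 mm above the desk; the sleeve is 50 mm deep. A cup or the plug that is home in it has its origin here, upright, with about 2 mm of play all round; the cup's collar then starts 7 mm above the sleeve's rim.
- viewer: Base of the portable clamshell viewer, fixed, grey, 200 (x) x 240 (y) x 35 mm. Origin: centre of the underside; its x points from the carrying handle side (front) to the hinge (back), which runs along its y.
- screen (a joint): Angle of the viewer's screen lid in rad: 0 shut flat on the base, grows as the front edge rises, 60 degrees is 1.047, stop at 1.9. The hinge is stiff: the lid stays where it is left; lifting at the handle takes about 5 to 8 N.
- screen_hinge (a point): Point on the hinge axis, midway along it, at the back of the viewer, 37 mm above the desk.
- screen_handle (a point): Middle of the lid's carrying handle: a black round bar, 12 mm thick, 120 long, parallel to the hinge, ahead of the lid's front edge with a 34 mm clear gap. 240 mm from the hinge axis along the lid, 9 mm off it towards the lid's upper face; 46 mm above the desk when shut. The bar can turn between the fingers.
- mouse: Bystander: black computer mouse, 100 x 60 x 30 mm, loose; origin: centre of its underside.
- phone: Bystander: cordless phone in its cradle, 90 x 80 mm, 150 mm tall, loose; origin: centre of its underside.
- mug: Bystander: white mug, 80 mm in diameter, 90 mm tall, handle to its +y, loose; origin: centre of its underside.
Things that resemble listed ones, but are neither listed nor needed, are in the scene too. Leave any green or purple look-alike of the plug alone.

How it is judged:
On the way, in this order (a step that is already met when the one before it is completed fails the run):
1. the screen is raised to 60 degrees, within 5, and stays there (value of joint screen between 0.96 and 1.135 rad and velocity of joint screen between -0.05 and 0.05 rad/s), for 0.3 s.
2. the plug stands upright on the desk, clear of the plate (height (world z) of plug below 0.006 m and angle between plug's own z axis and vertical below 0.1 rad and horizontal distance between plug and socket above 0.09 m and linear speed of plug below 0.03 m/s and contact force between plug and the fingers below 0.2 N), for 0.2 s.
3. all the cups are nested in one column in the sleeve, each home (((z of cup1 in the frame of seat between -0.003 and 0.003 m and horizontal distance between cup1 and seat below 0.006 m) or (z of cup1 in the frame of cup2 between 0.027 and 0.033 m and horizontal distance between cup1 and cup2 below 0.006 m) or (z of cup1 in the frame of cup3 between 0.027 and 0.033 m and horizontal distance between cup1 and cup3 below 0.006 m) or (z of cup1 in the frame of cup4 between 0.027 and 0.033 m and horizontal distance between cup1 and cup4 below 0.006 m) or (z of cup1 in the frame of cup5 between 0.027 and 0.033 m and horizontal distance between cup1 and cup5 below 0.006 m)) and angle between each of cup1, cup2, cup3, cup4, cup5's own z axis and vertical below 0.07 rad and linear speed of each of cup1, cup2, cup3, cup4, cup5 below 0.03 m/s and ((z of cup2 in the frame of seat between -0.003 and 0.003 m and horizontal distance between cup2 and seat below 0.006 m) or (z of cup2 in the frame of cup1 between 0.027 and 0.033 m and horizontal distance between cup2 and cup1 below 0.006 m) or (z of cup2 in the frame of cup3 between 0.027 and 0.033 m and horizontal distance between cup2 and cup3 below 0.006 m) or (z of cup2 in the frame of cup4 between 0.027 and 0.033 m and horizontal distance between cup2 and cup4 below 0.006 m) or (z of cup2 in the frame of cup5 between 0.027 and 0.033 m and horizontal distance between cup2 and cup5 below 0.006 m)) and ((z of cup3 in the frame of seat between -0.003 and 0.003 m and horizontal distance between cup3 and seat below 0.006 m) or (z of cup3 in the frame of cup1 between 0.027 and 0.033 m and horizontal distance between cup3 and cup1 below 0.006 m) or (z of cup3 in the frame of cup2 between 0.027 and 0.033 m and horizontal distance between cup3 and cup2 below 0.006 m) or (z of cup3 in the frame of cup4 between 0.027 and 0.033 m and horizontal distance between cup3 and cup4 below 0.006 m) or (z of cup3 in the frame of cup5 between 0.027 and 0.033 m and horizontal distance between cup3 and cup5 below 0.006 m)) and ((z of cup4 in the frame of seat between -0.003 and 0.003 m and horizontal distance between cup4 and seat below 0.006 m) or (z of cup4 in the frame of cup1 between 0.027 and 0.033 m and horizontal distance between cup4 and cup1 below 0.006 m) or (z of cup4 in the frame of cup2 between 0.027 and 0.033 m and horizontal distance between cup4 and cup2 below 0.006 m) or (z of cup4 in the frame of cup3 between 0.027 and 0.033 m and horizontal distance between cup4 and cup3 below 0.006 m) or (z of cup4 in the frame of cup5 between 0.027 and 0.033 m and horizontal distance between cup4 and cup5 below 0.006 m)) and ((z of cup5 in the frame of seat between -0.003 and 0.003 m and horizontal distance between cup5 and seat below 0.006 m) or (z of cup5 in the frame of cup1 between 0.027 and 0.033 m and horizontal distance between cup5 and cup1 below 0.006 m) or (z of cup5 in the frame of cup2 between 0.027 and 0.033 m and horizontal distance between cup5 and cup2 below 0.006 m) or (z of cup5 in the frame of cup3 between 0.027 and 0.033 m and horizontal distance between cup5 and cup3 below 0.006 m) or (z of cup5 in the frame of cup4 between 0.027 and 0.033 m and horizontal distance between cup5 and cup4 below 0.006 m))), for 0.3 s.
At the end, for the whole second after the job is handed in: The screen stands at 60 degrees within 5; one cup is home in the sleeve and each other cup home in the one below (30 mm up within 3, centres within 6 mm, tilted less than 4 degrees), the plug likewise in the top cup; all at rest (all of step 1 and all of step 3 and ((z of plug in the frame of cup1 between 0.027 and 0.033 m and horizontal distance between plug and cup1 below 0.006 m) or (z of plug in the frame of cup2 between 0.027 and 0.033 m and horizontal distance between plug and cup2 below 0.006 m) or (z of plug in the frame of cup3 between 0.027 and 0.033 m and horizontal distance between plug and cup3 below 0.006 m) or (z of plug in the frame of cup4 between 0.027 and 0.033 m and horizontal distance between plug and cup4 below 0.006 m) or (z of plug in the frame of cup5 between 0.027 and 0.033 m and horizontal distance between plug and cup5 below 0.006 m)) and angle between plug's own z axis and vertical below 0.07 rad and linear speed of plug below 0.03 m/s); the robot touches nothing.
It fails at once if a bystander (mouse, phone, mug) is shifted by more than 25 mm or tipped (distance of any of mouse, phone, mug from where it was at the start of the episode above 0.025 m or angle between any of mouse, phone, mug's own z axis and vertical above 0.35 rad).
It fails at once if the robot presses the imaging plate, or anything it holds into the sleeve or column, so that the plate bears more than 60 N (contact force between socket and anything else above 60 N and (contact force between socket and the fingers above 1 N or (contact force between cup1 and the fingers above 1 N and horizontal distance between cup1 and seat below 0.05 m) or (contact force between cup2 and the fingers above 1 N and horizontal distance between cup2 and seat below 0.05 m) or (contact force between cup3 and the fingers above 1 N and horizontal distance between cup3 and seat below 0.05 m) or (contact force between cup4 and the fingers above 1 N and horizontal distance between cup4 and seat below 0.05 m) or (contact force between cup5 and the fingers above 1 N and horizontal distance between cup5 and seat below 0.05 m) or (contact force between plug and the fingers above 1 N and horizontal distance between plug and seat below 0.05 m))).
Of cup1, cup2, cup3, cup4, cup5 only 3 to 5 are there at a start; the rules pass over those that are not, and their reading is None.
At some moment in a run one of cup1, cup2, cup3, cup4, cup5 may be knocked a few centimetres aside while the robot is not near it.
It also fails if it takes over 210 s, if anything falls off the work surface, if the arm or the gripper's body presses on something with over 40 N, if the wrist force passes 120 N, or if a joint passes its speed limit or range.

ROBOT

A 6-joint arm with a two-finger parallel gripper is mounted at the origin on the work surface. World frame = base frame: x ahead of the robot, y to its left, z up, the work surface at z = 0. Lengths are in m, angles in rad, forces in N, time in s.
With the tool pointing down it reaches from about 0.35 to 0.95 m from the base axis. Payload 17.4 kg.
Tool frame: the origin (TCP) lies between the finger pads; the fingertips stand 11 mm ahead of it and the grasp point (between the pads) lies 8 mm behind it; x points along the fingers, y is the direction in which the jaws open and shut, and the axes are right-handed (so a half turn about x gives the same grasp; the last joint's range is limited). The gripper opens to 93 mm and grips with 3 to 60 N. Pads are 15 mm wide; open, the fingers measure 128 mm over their backs; the gripper's body (75 mm by 188 mm) begins 65 mm behind the grasp point.
Start: joints at [1.136, 0.116, 1.442, -0, 1.584, -0.038], TCP at [0.261, 0.623, 0.207] pointing down, gripper open.
Joint ranges: [-2.83, 2.83], [-0.83, 2.19], [0.07, 2.5], [-1.14, 4.28], [0.01, 3], [-2.97, 2.97]. Speed limits (rad/s): [1.89, 1.89, 2.22, 3.14, 3.14, 3.14].

INTERFACE

Orientations are given as a unit quaternion [x, y, z, w].
In Python, from workcell import bot gives the robot as it stands.
- The arm moves only by the shell command python3 -m jog 'ROWS' [FORCE]. ROWS is text: rows parted by semicolons, each of 7 numbers parted by spaces: the shift along the tool's x, y, z in m, then the turn, a rotation vector about the tool's x, y, z in rad, then the gripper's target within -1 to 1 (shut at 1, half-way at 0, fully open at -1). A call has 1 to 20 rows; each row is the pose to reach, as a shift and turn from the pose commanded when the call began, along the tool's axes at that moment; what a row does not reach only later rows make up. A row lasts 1/10 s, in which the tool goes at most 50 mm and 8.59 degrees, less where a joint would pass 70% of its speed; a pose out of reach is approached as far as the arm can. A call with a gripper value outside its range is refused whole. The fingers move at their own pace and stop on an object; FORCE is the grip in N (left out, the last holds). Time passes only in rows, so rows that repeat a pose let the fingers close. It gives the time, the measured TCP pose, the force and the opening at its end, in the units of the state.
- bot.read_state(): the state, without advancing time (a new reading comes with each control period).
- bot.get_image(name): name is "scene" or "side" or "wrist"; returns (picture, depth): 420x560x3 uint8, red, green, blue; 420x560 float32, m along the optical axis (not along the pixel's ray), 0 where there is no reading.
- bot.get_calibration(name): a dict with "camera_matrix" (3x3 intrinsics, pixels), "R" (3x3) and "t" (3): a world point X has camera coordinates R X + t; the wrist camera has in their place "tool_from_camera" (4x4, takes a point from camera to tool coordinates, whose origin is the TCP and whose axes are the tool frame's). Camera axes: x right, y down, z forward; pixel columns grow to the right and rows downward; lengths in m; the calibration is good to about 2 mm. A picture is of the moment at which its call begins: read the wrist's pose just before it. get_calibration takes no time and is no camera call.
- bot.close_job(): hands the job in, once; it reports no verdict.
The state is a dict: "clock": time; "joint_positions": joint angles; "qvel": joint speeds; "effort": joint torques, N m; "tcp_pos": TCP position; "orientation": TCP orientation; "force": force on the tool from outside, world axes, zero at the start; "moment": the same for the moment, N m; "grip_width": finger opening in m.
Only numpy, scipy, OpenCV 4.12 (cv2) and the standard library are available. Lean on these libraries where they do the work, as an engineer would, in place of code of your own. Each camera call takes 0.05 s, during which the arm holds its last target. There are 200 camera calls.

## Working session

There is one attempt and no reset: what is moved stays moved. The work goes in short steps, Python scripts to look and compute and a shell command to move; the robot and the scene stay as the last step left them, time stands still between calls to the robot, and variables do not carry over. Pictures are saved under pics/ and viewed, about 12 in all and at most 16, crops included, and the job is handed in when it is done.

```bash
mkdir -p pics; ls
cat > h.py <<'E'
import numpy as np, cv2
from workcell import bot
from scipy.spatial.transform import Rotation as Ro
def shot(name):
    s=bot.read_state(); im,d=bot.get_image(name); c=bot.get_calibration(name)
    K=np.array(c["camera_matrix"])
    if name=="wrist":
        T=np.array(c["tool_from_camera"]); R=Ro.from_quat(s["orientation"]).as_matrix()
        M=np.eye(4); M[:3,:3]=R@T[:3,:3]; M[:3,3]=R@T[:3,3]+np.array(s["tcp_pos"])
    else:
        R=np.array(c["R"]);t=np.array(c["t"]); M=np.eye(4); M[:3,:3]=R.T; M[:3,3]=-R.T@t
    v,u=np.mgrid[:d.shape[0],:d.shape[1]]
    P=np.stack([(u-K[0,2])/K[0,0]*d,(v-K[1,2])/K[1,1]*d,d],-1)@M[:3,:3].T+M[:3,3]
    P[d==0]=np.nan
    return im,P,K,M
def save(im,f): cv2.imwrite("pics/"+f,im[...,::-1])
E
python3 - <<'E'
from h import *
for n in("scene","side"):
    im,P,K,M=shot(n); save(im,n+"0.png"); np.savez(n+"0.npz",im=im,P=P,K=K,M=M); print(n,M[:3,3],M[:3,2])
s=bot.read_state(); print(s)
E
```

```text
pics
scene [ 1.15316945 -0.2663479   0.67783323] [-0.63973362  0.3217293  -0.69801945]
side [ 0.44026771 -0.59860783  0.78967184] [ 0.15208497  0.6353627  -0.75708943]
{'clock': 0.1, 'joint_positions': array([ 1.13616521e+00,  1.16463883e-01,  1.44218657e+00,  2.56203209e-05,
        1.58395600e+00, -3.77478493e-02]), 'qvel': array([-0.00159509, -0.00164825, -0.00149246, -0.0012437 , -0.00030095,
        0.00089788]), 'effort': array([ 2.39208952e-03, -7.22889233e+01, -6.23864079e+01,  7.80375442e-02,
        2.27721292e-02, -8.92305093e-05]), 'tcp_pos': array([0.26081272, 0.62238626, 0.20636894]), 'orientation': array([ 0.1390538 ,  0.69332241, -0.13974653,  0.69313706]), 'force': array([0.45167778, 1.70041581, 0.38926039]), 'moment': array([ 0.01397669, -0.01497143,  0.02158842]), 'grip_width': 0.09265560835389694}
```

View pics/scene0.png

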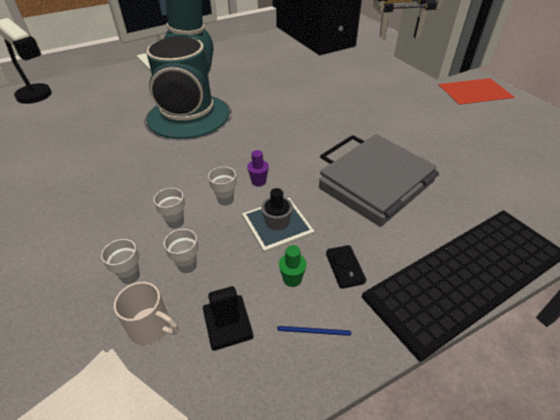

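View pics/side0.png

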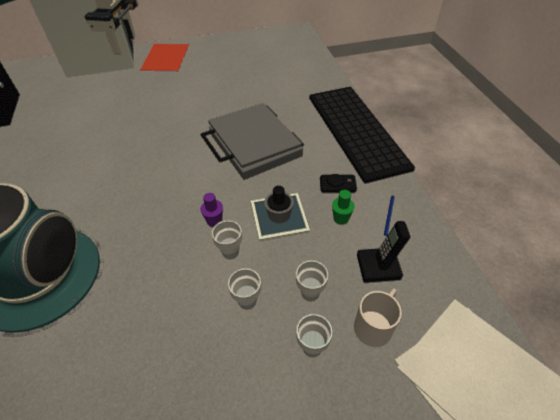

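The scene holds four cups, at scene px (121,258), (182,247), (171,205) and (223,183). The black plug is in the sleeve at (277,200), with a green look-alike at (292,265) and a purple one at (258,168). The viewer is at (378,175) with its handle at (342,148). The mouse is at (345,265), the phone at (227,318) and the mug at (140,310). The knob in the white-edged plate is the black one, so that is the plug to take.

```bash
cat > fit.py <<'E'
from h import *
from scipy.optimize import least_squares
def circ(p,r=None):
    x0=[*p.mean(0),r or .03]
    f=(lambda q:np.hypot(p[:,0]-q[0],p[:,1]-q[1])-(r or q[2]))
    return least_squares(f,x0,loss="soft_l1",f_scale=.001).x
E
python3 - <<'E'
from fit import *
S={n:np.load(n+"0.npz") for n in("scene","side")}
reg={"scene":[(121,258),(182,247),(171,205),(223,183)],"side":[(314,334),(312,278),(245,286),(228,237)]}
for n in S:
    P=S[n]["P"]
    for i,(u,v) in enumerate(reg[n]):
        q=P[v-30:v+30,u-30:u+30].reshape(-1,3); q=q[(q[:,2]>.079)&(q[:,2]<.090)]
        print(n,"cup",i,len(q),circ(q[:,:2]).round(4), np.nanmax(q[:,2]).round(4))
    u,v={"scene":(277,200),"side":(279,200)}[n]
    q=P[v-30:v+35,u-40:u+40].reshape(-1,3)
    z=q[:,2]; k=q[(z>.07)&(z<.115)]; r=q[(z>.055)&(z<.066)]
    print(n,"knob",len(k),circ(k[:,:2],.015).round(4),np.nanmax(z),"rim",circ(r[:,:2]).round(4),len(r))
    # bystanders
    for nm,(u,v) in ({"mouse":(345,262),"phone":(227,300),"mug":(140,300),"green":(292,255),"purple":(258,160)} if n=="scene" else {"mouse":(338,182),"phone":(393,250),"mug":(378,310),"green":(345,198),"purple":(211,205)}).items():
        q=P[v-25:v+25,u-25:u+25].reshape(-1,3); q=q[q[:,2]>.02]
        print(n,nm,np.nanmin(q,0).round(3),np.nanmax(q,0).round(3))
    # viewer lid + handle
    u,v,w,h={"scene":(378,175,75,65),"side":(252,140,60,50)}[n]
    q=P[v-h:v+h,u-w:u+w].reshape(-1,3); q=q[(q[:,2]>.036)&(q[:,2]<.07)&(q[:,0]<.62)]
    print(n,"viewer",len(q),cv2.minAreaRect(q[:,:2].astype(np.float32)*1000),np.percentile(q[:,2],[5,50,95]))
    pix={"scene":[(345,140),(328,157),(357,141),(323,152)],"side":[(208,143),(219,158),(213,153)]}[n]
    for u,v in pix: print("h",u,v,P[v,u].round(4))
E
```

```text
scene cup 0 287 [ 0.5974 -0.245   0.093 ] 0.09
scene cup 1 192 [ 0.601  -0.2061  0.0321] 0.0864
scene cup 2 221 [ 0.5129 -0.0945  0.1143] 0.0866
scene cup 3 146 [ 0.4471 -0.0513  0.0321] 0.0882
scene knob 256 [0.587  0.0243 0.015 ] 0.11012069744945374 rim [0.5854 0.0244 0.032 ] 347
scene mouse [0.723 0.053 0.02 ] [0.821 0.125 0.034]
scene phone [ 0.725 -0.221  0.02 ] [ 0.813 -0.138  0.151]
scene mug [ 0.577 -0.357  0.02 ] [ 0.753 -0.278  0.092]
scene green [ 0.712 -0.05   0.021] [0.77  0.006 0.098]
scene purple [ 0.394 -0.035  0.02 ] [0.476 0.082 0.098]
scene viewer 3312 ((548.250244140625, 310.54266357421875), (207.89456176757812, 240.72386169433594), 14.617753982543945) [0.05377404 0.05754958 0.06077723]
h 345 140 [0.4457 0.3144 0.0604]
h 328 157 [ 4.221e-01  2.795e-01 -4.000e-04]
h 357 141 [0.4582 0.3471 0.0535]
h 323 152 [3.953e-01 2.797e-01 2.000e-04]
side cup 0 200 [ 0.5654 -0.3238  0.0322] 0.0861
side cup 1 170 [ 0.5978 -0.2068  0.0321] 0.0874
side cup 2 168 [ 0.4582 -0.1899  0.032 ] 0.0864
side cup 3 159 [ 0.4441 -0.0523  0.032 ] 0.0883
side knob 219 [0.5752 0.0038 0.015 ] 0.11014611213393932 rim [0.5862 0.0252 0.0311] 306
side mouse [ 0.711 -0.038  0.02 ] [0.868 0.171 0.099]
side phone [ 0.732 -0.225  0.02 ] [ 0.815 -0.142  0.151]
side mug [ 0.66  -0.358  0.02 ] [ 0.759 -0.275  0.093]
side green [ 0.71  -0.052  0.02 ] [0.861 0.124 0.099]
side purple [ 0.392 -0.037  0.02 ] [0.468 0.079 0.099]
side viewer 2705 ((547.199462890625, 309.630126953125), (212.83538818359375, 239.49148559570312), 15.113334655761719) [0.05256992 0.05794854 0.06131362]
h 208 143 [0.4449 0.296  0.0617]
h 219 158 [0.466  0.2274 0.0587]
h 213 153 [0.4528 0.2537 0.0578]
```

Run:
```python
from h import *
S={n:np.load(n+"0.npz")["im"] for n in("scene","side")}
a=cv2.resize(S["scene"][120:230,310:450],None,fx=2.85,fy=2.85,interpolation=2)
b=cv2.resize(S["side"][90:200,190:330],None,fx=2.85,fy=2.85,interpolation=2)
save(np.vstack([np.hstack([a,b])]),"c1.png")
```

```text
(no output)
```

View pics/c1.png

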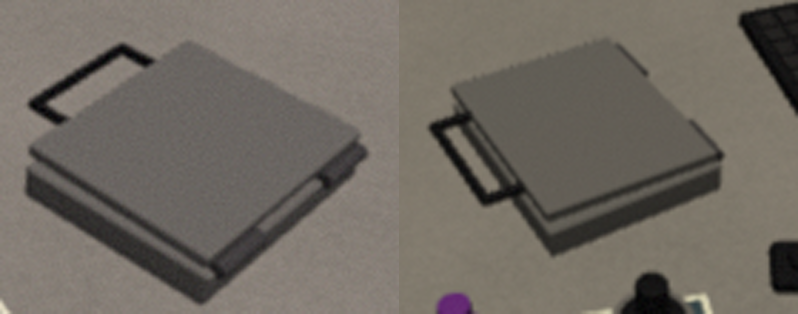

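The crop shows the lid with its handle bar, in scene px from (323,156) to (353,137) and in side px from (203,135) to (221,160). The lid seems slightly tilted, so I'll fit its plane and the handle.

Run:
```python
from fit import *
a=np.deg2rad(14.9); ex=np.array([np.cos(a),np.sin(a)]); ey=np.array([-ex[1],ex[0]])
for n in("scene","side"):
    S=np.load(n+"0.npz"); P=S["P"].reshape(-1,3); im=S["im"].reshape(-1,3).astype(int)
    c=np.array([.5477,.310]); d=P[:,:2]-c; X=d@ex; Y=d@ey
    m=(abs(X)<.085)&(abs(Y)<.1)&(P[:,2]>.03)
    A=np.c_[X[m],Y[m],np.ones(m.sum())]; print(n,"plane",np.linalg.lstsq(A,P[m,2],rcond=None)[0].round(4))
    m=(X<-.08)&(X>-.19)&(abs(Y)<.09)&(P[:,2]>.03)&(im.sum(1)<120)
    print("handle px",m.sum(),"X",np.percentile(X[m],[2,10,50,98]).round(4),"Y",np.percentile(Y[m],[2,50,98]).round(4),"z",np.percentile(P[m,2],[5,50,95]).round(4))
    b=m&(X<np.percentile(X[m],2)+.012); print("bar",b.sum(),X[b].mean(),Y[b].min(),Y[b].max(),np.percentile(P[b,2],[5,50,95]), P[b].mean(0))
    m=(abs(Y)<.13)&(X<.2)&(X>-.2)&(P[:,2]>.045); e=m&(im.sum(1)>150); print("lid X",X[e].min(),X[e].max(),"Y",Y[e].min(),Y[e].max())
    r=cv2.minAreaRect((P[e][:,:2]*1000).astype(np.float32)); print(r)
# cups 0,2 scene + knob refits
P=np.load("scene0.npz")["P"].reshape(-1,3)
Q=np.load("side0.npz")["P"].reshape(-1,3)
for c in[(.5654,-.3238),(.5995,-.2065),(.4582,-.1899),(.4455,-.052)]:
    for p in(P,Q):
        m=(np.hypot(*(p[:,:2]-c).T)<.04)&(p[:,2]>.079)&(p[:,2]<.09); print(circ(p[m,:2]).round(4),end=" ")
    print()
for p in(P,Q):
    m=(np.hypot(*(p[:,:2]-[.586,.025]).T)<.022)&(p[:,2]>.075)&(p[:,2]<.12); print("knob",circ(p[m,:2],.015).round(4),m.sum())
    for nm,c in(("green",(.74,-.023)),("purple",(.43,.045))):
        m=(np.hypot(*(p[:,:2]-c).T)<.06)&(p[:,2]>.06)&(p[:,2]<.12); print(nm,p[m].mean(0).round(3))
    m=(abs(p[:,0]-.7)<.25)&(abs(p[:,1]+.05)<.33)&(p[:,2]>.02)&(p[:,2]<.035)
```

```text
scene plane [-0.0327  0.0001  0.0579]
handle px 116 X [-0.0981 -0.0973 -0.094  -0.0822] Y [-0.0704 -0.0094  0.0622] z [0.0557 0.0589 0.0615]
bar 106 -0.09406457451092323 -0.07272369014608904 0.0636137773979725 [0.05589073 0.05897639 0.06157861] [0.45872861 0.27855808 0.05889866]
lid X -0.10346122797658486 0.14689658457861535 Y -0.11971440269764398 0.12027618722809351
((568.06689453125, 315.72393798828125), (249.95191955566406, 238.53857421875), 15.464393615722656)
side plane [0.0063 0.0016 0.0567]
handle px 126 X [-0.1056 -0.1048 -0.1005 -0.0814] Y [-0.0711 -0.0088  0.0651] z [0.057  0.0599 0.0624]
bar 99 -0.1015316975742694 -0.07155305864687699 0.06362092364545505 [0.05780776 0.06031111 0.06249583] [0.45106971 0.27830238 0.06023372]
lid X -0.1072149627883038 0.14222781074647517 Y -0.12005701892986514 0.11978232898551919
((564.1534423828125, 314.4090270996094), (248.05519104003906, 239.04483032226562), 15.700921058654785)
[ 0.568  -0.323   0.0321] [ 0.5654 -0.3238  0.0322] 
[ 0.601  -0.2061  0.0321] [ 0.5978 -0.2068  0.0321] 
[ 0.461  -0.1888  0.032 ] [ 0.4582 -0.1899  0.032 ] 
[ 0.4472 -0.0514  0.0321] [ 0.4441 -0.0523  0.032 ] 
knob [0.5869 0.0243 0.015 ] 233
green [ 0.747 -0.026  0.086]
purple [0.429 0.052 0.083]
knob [0.5857 0.0243 0.015 ] 188
green [ 0.736 -0.029  0.086]
purple [0.42  0.048 0.086]
```

```bash
cat > go.py <<'E'
from h import *
def go(p,ydir,tilt=0):
    """print jog shift/turn from now to tcp p, tool x down, tool y at angle ydir(deg; mod 180)"""
    s=bot.read_state(); R=Ro.from_quat(s["orientation"]).as_matrix(); t=np.array(s["tcp_pos"])
    best=None
    for a in(ydir,ydir+180):
        a=np.deg2rad(a); x=np.array([0,0,-1.]); y=np.array([np.cos(a),np.sin(a),0]); G=np.c_[x,y,np.cross(x,y)]
        w=Ro.from_matrix(R.T@G).as_rotvec()
        if best is None or np.linalg.norm(w)<np.linalg.norm(best): best=w
        print("  opt",a.round(3),w.round(4))
    print("clock",round(s["clock"],2),"q",np.round(s["joint_positions"],2),"w",round(s["grip_width"],4),"tcp",t.round(4),"f",s["force"].round(1))
    print("shift",(R.T@(np.array(p)-t)).round(4),"turn",best.round(4))
E
python3 - <<'E'
from go import *
s=bot.read_state(); print(Ro.from_quat(s["orientation"]).as_matrix().round(3)); print(np.round(bot.get_calibration("wrist")["tool_from_camera"],3))
go([.455,.278,.22],14.9)
E
```

```text
[[-0.     0.387  0.922]
 [-0.001  0.922 -0.387]
 [-1.    -0.001 -0.   ]]
[[-0.001 -0.296  0.955 -0.178]
 [ 1.     0.001  0.001  0.001]
 [-0.001  0.955  0.296 -0.082]
 [ 0.     0.     0.     1.   ]]
  opt 0.26 [9.139e-01 4.000e-04 1.000e-03]
  opt 3.402 [-2.2277e+00 -1.2000e-03  5.0000e-04]
clock 0.1 q [ 1.14  0.12  1.44  0.    1.58 -0.04] w 0.0927 tcp [0.2608 0.6224 0.2064] f [0.5 1.7 0.4]
shift [-0.0134 -0.2426  0.3122] turn [9.139e-01 4.000e-04 1.000e-03]
```

```bash
python3 -m jog '-0.013 -0.04 0.04 0.1 0 0 -1;-0.013 -0.08 0.09 0.24 0 0 -1;-0.013 -0.11 0.13 0.38 0 0 -1;-0.013 -0.14 0.17 0.52 0 0 -1;-0.013 -0.17 0.21 0.66 0 0 -1;-0.013 -0.2 0.25 0.8 0 0 -1;-0.013 -0.225 0.285 0.914 0 0 0;-0.013 -0.243 0.312 0.914 0 0 0.3;-0.013 -0.243 0.312 0.914 0 0 0.35;-0.013 -0.243 0.312 0.914 0 0 0.35;-0.013 -0.243 0.312 0.914 0 0 0.35;-0.013 -0.243 0.312 0.914 0 0 0.35'
python3 - <<'E'
from fit import *
im,P,K,M=shot("wrist"); save(im,"w1.png"); np.savez("w1.npz",im=im,P=P)
from go import go; go([.455,.278,.22],14.9)
E
```

```text
clock: 1.3
tcp_pos: [0.4541, 0.2789, 0.22]
orientation: [0.43, 0.561, -0.431, 0.561]
force: [0.0, 0.3, -1.0]
grip_width: 0.0498
  opt 0.26 [0.0018 0.     0.0002]
  opt 3.402 [-3.1398e+00 -3.0000e-04  0.0000e+00]
clock 1.35 q [ 0.5  -0.2   1.73  0.    1.61  0.24] w 0.0455 tcp [0.4541 0.2788 0.2199] f [-0.4 -0.4 -0.6]
shift [-0.0001  0.0006  0.001 ] turn [0.0018 0.     0.0002]
```

View pics/w1.png

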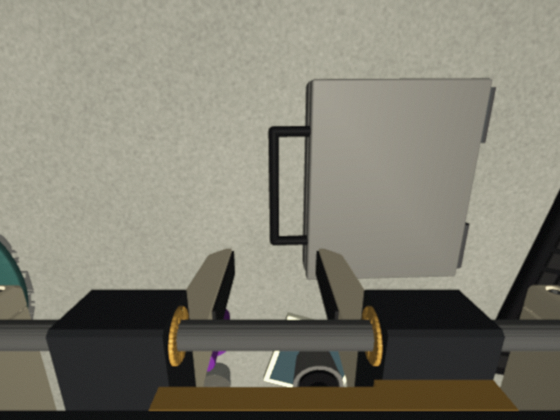

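The bar runs from px (274,130) to (274,241), with its middle at (274,186), and it is parallel to the image columns. The jaws are aligned with it.

Run:
```python
from fit import *
P=np.load("w1.npz")["P"]; 
for v in(140,160,186,210,232): print(v,np.nanmean(P[v-3:v+4,272:278].reshape(-1,3),0).round(4))
B=P[140:232,272:278].reshape(-1,3); print(B.mean(0))
a=np.deg2rad(14.9); ex=np.array([np.cos(a),np.sin(a)])
L=P[100:250,325:460].reshape(-1,3); X=(L[:,:2]-B.mean(0)[:2])@ex; print("lid z=a+bX",np.polyfit(X,L[:,2],1))
r=P[186,275:500]; print("edges X", [((r[i][:2]-B.mean(0)[:2])@ex).round(3) for i in(30,34,38,190,196,200)], r[[30,34,38,190,196,200],2])
# direction of bar from segment
t=P[140:160,272:278].reshape(-1,3).mean(0)-P[212:232,272:278].reshape(-1,3).mean(0); print("bar dir deg",np.rad2deg(np.arctan2(t[1],t[0])))
p=B.mean(0); from go import go; go([p[0],p[1],.05],np.rad2deg(np.arctan2(t[1],t[0]))-90)
```

```text
140 [0.4389 0.3402 0.06  ]
160 [0.4446 0.3191 0.0601]
186 [0.4523 0.2905 0.0602]
210 [0.4597 0.2627 0.0601]
232 [0.4669 0.2361 0.0604]
[nan nan nan]
 ** On entry to DLASCL parameter number  4 had an illegal value
 ** On entry to DLASCL parameter number  4 had an illegal value
 ** On entry to DLASCL parameter number  4 had an illegal value
 ** On entry to DLASCL parameter number  4 had an illegal value
 ** On entry to DLASCL parameter number  5 had an illegal value
 ** On entry to DLASCL parameter number  4 had an illegal valueTraceback (most recent call last):
  File "<stdin>", line 6, in <module>
    c, resids, rank, s = lstsq(lhs, rhs, rcond)
                         ~~~~~^^^^^^^^^^^^^^^^^
    x, resids, rank, s = _umath_linalg.lstsq(a, b, rcond,
                         ~~~~~~~~~~~~~~~~~~~^^^^^^^^^^^^^
                                             signature=signature)
                                             ^^^^^^^^^^^^^^^^^^^^
    raise LinAlgError("SVD did not converge in Linear Least Squares")
numpy.linalg.LinAlgError: SVD did not converge in Linear Least Squares
```

Run:
```python
from fit import *
P=np.load("w1.npz")["P"]; a=np.deg2rad(15); ex=np.array([np.cos(a),np.sin(a)])
L=P[100:250,325:450].reshape(-1,3); L=L[~np.isnan(L[:,0])]; X=(L[:,:2]-[.4526,.289])@ex; print("lid z=a+bX",np.polyfit(X,L[:,2],1),X.min(),X.max())
from go import go; go([.4526,.289,.050],15)
```

```text
lid z=a+bX [-0.03603575  0.0618319 ] 0.030517345047211254 0.2184901633811273
  opt 0.262 [0.     0.     0.0002]
  opt 3.403 [-3.1416e+00 -3.0000e-04  0.0000e+00]
clock 1.35 q [ 0.5  -0.2   1.73  0.    1.61  0.24] w 0.0455 tcp [0.4541 0.2788 0.2199] f [-0.4 -0.4 -0.6]
shift [ 0.1699  0.0012 -0.0102] turn [0.     0.     0.0002]
```

```bash
python3 -m jog '0.04 0.001 -0.01 0 0 0 0.35;0.08 0.001 -0.01 0 0 0 0.35;0.11 0.001 -0.01 0 0 0 0.35;0.14 0.001 -0.01 0 0 0 0.35;0.155 0.001 -0.01 0 0 0 0.35;0.165 0.001 -0.01 0 0 0 0.35;0.17 0.001 -0.01 0 0 0 0.35;0.17 0.001 -0.01 0 0 0 0.35;0.17 0.001 -0.01 0 0 0 1;0.17 0.001 -0.01 0 0 0 1;0.17 0.001 -0.01 0 0 0 1;0.17 0.001 -0.01 0 0 0 1;0.17 0.001 -0.01 0 0 0 1' 30
python3 - <<'E'
from go import *
go([.4526,.289,.050],15)
t0=.036
f=lambda t:np.array([-.24*np.cos(t)+.009*np.sin(t),.24*np.sin(t)+.009*np.cos(t)])
for t in np.linspace(t0,1.047,19): d=f(t)-f(t0); print(f"{-d[1]:.3f} {d[0]:.3f}",end="; ")
E
```

```text
clock: 2.65
tcp_pos: [0.4532, 0.2878, 0.0502]
orientation: [0.431, 0.561, -0.431, 0.561]
force: [0.5, 0.4, -0.3]
grip_width: 0.0009
  opt 0.262 [-0.0019 -0.     -0.0002]
  opt 3.403 [ 3.1397e+00 -4.0000e-04  1.0000e-04]
clock 2.65 q [ 0.52 -0.1   1.92 -0.    1.32  0.26] w 0.0009 tcp [0.4532 0.2878 0.0502] f [ 0.5  0.4 -0.3]
shift [ 0.0002 -0.0003 -0.0013] turn [-0.0019 -0.     -0.0002]
-0.000 0.000; -0.013 0.001; -0.027 0.003; -0.040 0.006; -0.053 0.010; -0.066 0.014; -0.078 0.019; -0.090 0.025; -0.102 0.031; -0.114 0.038; -0.125 0.046; -0.135 0.054; -0.146 0.063; -0.155 0.073; -0.164 0.083; -0.173 0.093; -0.181 0.104; -0.188 0.116; -0.195 0.127;
```

The fingers shut to 0.9 mm with nothing between them, so I missed the bar. I'll take a look.

Run:
```python
from fit import *
a=shot("wrist")[0]; b,P,_,_=shot("side"); np.savez("s2.npz",P=P,im=b)
save(np.hstack([cv2.resize(a,(400,300)),cv2.resize(b[80:200,160:320],(400,300),interpolation=2)]),"w2.png")
```

```text
(no output)
```

View pics/w2.png

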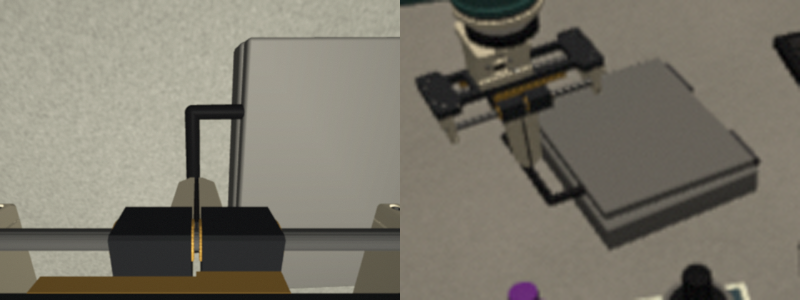

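```bash
python3 - <<'E'
from fit import *
S=np.load("s2.npz"); P=S["P"]; Q=np.load("side0.npz")["P"]
a=np.deg2rad(15); ex=np.array([np.cos(a),np.sin(a)]); ey=np.array([-ex[1],ex[0]])
def rel(p): return np.r_[(p[:2]-[.4526,.289])@ex,(p[:2]-[.4526,.289])@ey,p[2]]
for n,p in(("before",Q),("now",P)):
    R=np.stack([(p[...,:2]-[.4526,.289])@ex,(p[...,:2]-[.4526,.289])@ey,p[...,2]],-1).reshape(-1,3)
    m=(R[:,0]>.05)&(R[:,0]<.2)&(R[:,1]<0.0)&(R[:,1]>-.1)&(R[:,2]<.09)&(R[:,2]>.03); print(n,"lid",np.polyfit(R[m,0],R[m,2],1))
    m=(abs(R[:,0])<.02)&(R[:,1]<-.025)&(R[:,1]>-.055)&(R[:,2]>.02)&(R[:,2]<.09); print("bar",R[m].mean(0),m.sum(),np.percentile(R[m,2],[5,95]))
    m=(abs(R[:,0])<.04)&(abs(R[:,1])<.02)&(R[:,2]>.0)&(R[:,2]<.2); print("at tool z",np.percentile(R[m,2],[0,5,50]),R[m].mean(0))
# finger lowest tip per side camera
im,P2,K,M=shot("wrist")
for v in(240,247,252,258,265): print(v,P2[v,276].round(4),P2[v,268].round(4),P2[v,262].round(4))
E
python3 -m jog '0 0 0 0 0 0 0.6;0 0 0 0 0 0 0.4;0 0 0 0 0 0 0.4;0 0 0 0 0 0 0.4'
python3 - <<'E'
from fit import *
im,P,K,M=shot("wrist"); save(cv2.resize(im[180:340,200:360],(640,640),interpolation=2),"w3.png")
E
```

```text
before lid [-0.03655915  0.06180567]
bar [-0.00463865 -0.04008413  0.05963928] 33 [0.0562438  0.06245652]
at tool z [7.55365594e-06 1.80192563e-04 1.42400234e-02] [0.00535304 0.00082073 0.02434093]
now lid [-0.0378248   0.06185361]
bar [-0.00416404 -0.04047996  0.05961994] 33 [0.05640299 0.06278661]
at tool z [8.96973770e-06 4.72722354e-04 8.25049409e-02] [ 0.00347975 -0.005123    0.07784467]
240 [0.4517 0.3018 0.0588] [0.4468 0.3014 0.061 ] [0.4435 0.2991 0.0576]
247 [0.4527 0.2979 0.0601] [0.4479 0.2971 0.0612] [0.4446 0.2948 0.058 ]
252 [0.4532 0.2958 0.0628] [0.4481 0.2968 0.0677] [0.4448 0.2957 0.0673]
258 [0.4531 0.2963 0.072 ] [0.4484 0.2964 0.0748] [0.4451 0.2955 0.0747]
265 [0.4531 0.2961 0.0803] [0.4486 0.2964 0.0832] [0.4455 0.2956 0.0832]
clock: 3.2
tcp_pos: [0.4531, 0.2878, 0.0501]
orientation: [0.431, 0.561, -0.431, 0.561]
force: [-0.2, -0.0, -0.1]
grip_width: 0.0261
```

View pics/w3.png

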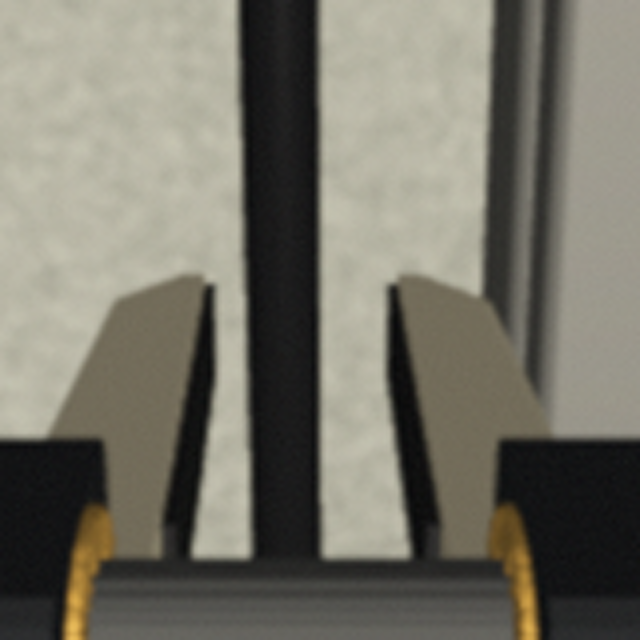

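Run:
```python
from fit import *
im,P,K,M=shot("wrist"); s=bot.read_state(); print(s["tcp_pos"])
for u in(238,243,248,300,305,310):
    print(u,[ (v,P[v,u].round(3).tolist()) for v in range(244,276,5)])
im,P,K,M=shot("scene"); R=P.reshape(-1,3)
m=(np.hypot(*(R[:,:2]-[.4532,.2878]).T)<.04)&(R[:,2]>.02)&(R[:,2]<.12); print(np.histogram(R[m,2],bins=np.arange(.02,.125,.01)))
```

```text
[0.45309235 0.28777636 0.05003296]
238 [(244, [0.429, 0.267, -0.001]), (249, [0.43, 0.263, -0.0]), (254, [0.431, 0.293, 0.071]), (259, [0.432, 0.292, 0.076]), (264, [0.433, 0.292, 0.082]), (269, [0.434, 0.292, 0.087]), (274, [0.434, 0.293, 0.093])]
243 [(244, [0.433, 0.269, 0.001]), (249, [0.434, 0.293, 0.063]), (254, [0.434, 0.292, 0.069]), (259, [0.435, 0.293, 0.076]), (264, [0.435, 0.294, 0.083]), (269, [0.436, 0.293, 0.087]), (274, [0.437, 0.294, 0.094])]
248 [(244, [0.437, 0.269, 0.0]), (249, [0.436, 0.293, 0.063]), (254, [0.437, 0.294, 0.07]), (259, [0.438, 0.292, 0.073]), (264, [0.438, 0.292, 0.079]), (269, [0.439, 0.292, 0.084]), (274, [0.439, 0.292, 0.09])]
300 [(244, [0.478, 0.28, -0.001]), (249, [0.467, 0.301, 0.063]), (254, [0.467, 0.3, 0.067]), (259, [0.466, 0.3, 0.073]), (264, [0.466, 0.299, 0.079]), (269, [0.465, 0.3, 0.085]), (274, [0.466, 0.298, 0.087])]
305 [(244, [0.482, 0.282, 0.001]), (249, [0.47, 0.302, 0.062]), (254, [0.469, 0.302, 0.069]), (259, [0.468, 0.302, 0.076]), (264, [0.468, 0.302, 0.083]), (269, [0.467, 0.301, 0.088]), (274, [0.467, 0.301, 0.093])]
310 [(244, [0.486, 0.282, -0.001]), (249, [0.487, 0.279, 0.001]), (254, [0.472, 0.303, 0.07]), (259, [0.471, 0.303, 0.076]), (264, [0.47, 0.302, 0.082]), (269, [0.47, 0.302, 0.088]), (274, [0.469, 0.302, 0.094])]
(array([ 0,  0,  0, 44, 42, 45, 53, 52, 55, 56]), array([0.02, 0.03, 0.04, 0.05, 0.06, 0.07, 0.08, 0.09, 0.1 , 0.11, 0.12]))
```

The wrist depth puts the fingertips at z≈0.061 when the TCP is at 0.050. That means the tips are about 11 mm behind the TCP, not ahead of it, and the fingers closed above the bar. I'll go 22 mm deeper and shift 3 mm towards −y to centre the bar, watching the force.

```bash
python3 -m jog '0 -0.003 0 0 0 0 0.4;0.007 -0.003 0 0 0 0 0.4;0.014 -0.003 0 0 0 0 0.4;0.022 -0.003 0 0 0 0 0.4;0.022 -0.003 0 0 0 0 0.4;0.022 -0.003 0 0 0 0 1;0.022 -0.003 0 0 0 0 1;0.022 -0.003 0 0 0 0 1;0.022 -0.003 0 0 0 0 1;0.022 -0.003 0 0 0 0 1' 30
```

```text
clock: 4.35
tcp_pos: [0.4503, 0.2871, 0.0283]
orientation: [0.431, 0.561, -0.431, 0.561]
force: [-0.7, 0.2, 2.0]
grip_width: 0.0111
```

Gripped at 11 mm, which fits the bar. Now I'll lift it along the arc.

```bash
python3 -m jog '-0.005 0 0 0 0 0 1;-0.013 0.001 0 0 0 0 1;-0.027 0.003 0 0 0 0 1;-0.040 0.006 0 0 0 0 1;-0.053 0.010 0 0 0 0 1;-0.066 0.014 0 0 0 0 1;-0.078 0.019 0 0 0 0 1;-0.090 0.025 0 0 0 0 1;-0.102 0.031 0 0 0 0 1;-0.114 0.038 0 0 0 0 1;-0.125 0.046 0 0 0 0 1;-0.135 0.054 0 0 0 0 1;-0.146 0.063 0 0 0 0 1;-0.155 0.073 0 0 0 0 1;-0.164 0.083 0 0 0 0 1;-0.173 0.093 0 0 0 0 1;-0.181 0.104 0 0 0 0 1;-0.188 0.116 0 0 0 0 1;-0.195 0.127 0 0 0 0 1;-0.195 0.127 0 0 0 0 1'
python3 - <<'E'
from fit import *
im,P,K,M=shot("side"); save(cv2.resize(im[40:220,140:380],(640,480),interpolation=2),"s3.png")
np.savez("s3.npz",P=P,im=im); im,P,K,M=shot("scene"); np.savez("sc3.npz",P=P,im=im); print(bot.read_state()["force"])
a=np.deg2rad(15); ex=np.array([np.cos(a),np.sin(a)]); ey=np.array([-ex[1],ex[0]])
h=np.array([.4515,.2885])+.24*ex
for n in("s3","sc3"):
    p=np.load(n+".npz")["P"]; R=np.stack([(p[...,:2]-h)@ex,(p[...,:2]-h)@ey,p[...,2]-.037],-1).reshape(-1,3)
    m=(R[:,0]<.0)&(R[:,0]>-.1)&(abs(R[:,1])<.11)&(R[:,2]>.045)&(R[:,2]<.16); print(m.sum(), np.rad2deg(np.arctan(-np.polyfit(R[m,2],R[m,0],1)))[0], "from z; lid deg",90-np.rad2deg(np.arctan(-np.polyfit(R[m,2],R[m,0],1)))[0])
E
```

```text
clock: 6.35
tcp_pos: [0.5737, 0.3205, 0.2271]
orientation: [0.432, 0.561, -0.43, 0.561]
force: [-8.5, 0.5, 21.0]
grip_width: 0.0113
[-6.98677125  0.80081951 18.42349975]
165 29.624208620396267 from z; lid deg 60.37579137960373
3361 29.909252526689446 from z; lid deg 60.09074747331056
```

View pics/s3.png

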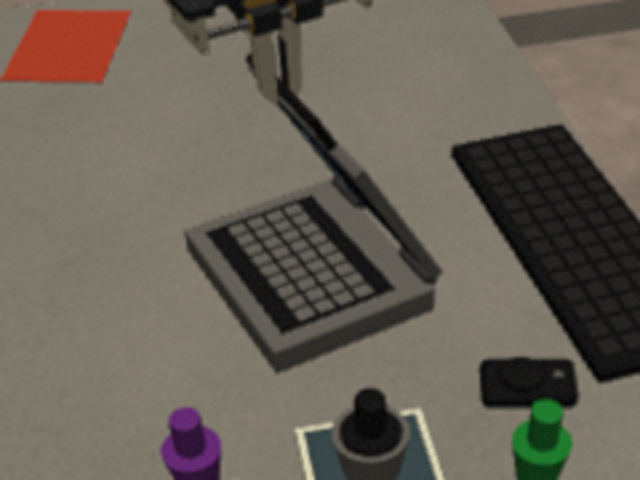

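The picture shows the lid open with the handle in the fingers, and both cameras give about 60.2°. I'll release it and withdraw upwards, then check the lid and look at the plug.

```bash
python3 -m jog '0 0 0 0 0 0 0.6;0 0 0 0 0 0 0.5;0 0 0 0 0 0 0.5;0 0 0 0 0 0 0.5;-0.01 0 0 0 0 0 0.5;-0.03 0 0 0 0 0 0.5;-0.06 0 0 0 0 0 0.5;-0.09 0 0 0 0 0 0.5;-0.09 0 0 0 0 0 0.5'
python3 - <<'E'
from fit import *
from go import go
a=np.deg2rad(15); ex=np.array([np.cos(a),np.sin(a)]); ey=np.array([-ex[1],ex[0]])
h=np.array([.4515,.2885])+.24*ex
p=shot("scene")[1]; R=np.stack([(p[...,:2]-h)@ex,(p[...,:2]-h)@ey,p[...,2]-.037],-1).reshape(-1,3)
m=(R[:,0]<.0)&(R[:,0]>-.1)&(abs(R[:,1])<.11)&(R[:,2]>.045)&(R[:,2]<.16); print(m.sum(),"lid deg",90-np.rad2deg(np.arctan(-np.polyfit(R[m,2],R[m,0],1)))[0])
go([.586,.0245,.25],0); go([.586,.0245,.25],90)
E
```

```text
clock: 7.35
tcp_pos: [0.5736, 0.32, 0.3186]
orientation: [0.433, 0.56, -0.429, 0.562]
force: [-0.3, 0.3, 0.9]
grip_width: 0.0229
3368 lid deg 60.09232081718875
  opt 0.0 [ 0.26   -0.0013 -0.0036]
  opt 3.142 [-2.8816e+00  5.2000e-03 -1.9000e-03]
clock 7.4 q [0.47 0.07 1.32 0.   1.75 0.21] w 0.0233 tcp [0.5734 0.3199 0.316 ] f [-0.4 -0.1 -0.5]
shift [ 0.0655 -0.064   0.2887] turn [ 0.26   -0.0013 -0.0036]
  opt 1.571 [-1.3108  0.0018 -0.0037]
  opt 4.712 [ 1.8308 -0.004  -0.0019]
clock 7.4 q [0.47 0.07 1.32 0.   1.75 0.21] w 0.0233 tcp [0.5734 0.3199 0.316 ] f [-0.4 -0.1 -0.5]
shift [ 0.0655 -0.064   0.2887] turn [-1.3108  0.0018 -0.0037]
```

The screen still holds at 60.1° after release. Next I'll go above the plug.

```bash
python3 -m jog '0 -0.01 0.045 0.1 0 0 0;0 -0.02 0.09 0.2 0 -0.002 0;0 -0.03 0.135 0.26 0 -0.004 0;0 -0.04 0.18 0.26 -0.001 -0.004 0;0.02 -0.05 0.225 0.26 -0.001 -0.004 0;0.05 -0.06 0.27 0.26 -0.001 -0.004 0;0.0655 -0.064 0.289 0.26 -0.001 -0.004 0;0.0655 -0.064 0.289 0.26 -0.001 -0.004 0;0.0655 -0.064 0.289 0.26 -0.001 -0.004 0'
python3 - <<'E'
from fit import *
from go import go
im,P,K,M=shot("wrist"); save(im,"w4.png"); np.savez("w4.npz",im=im,P=P)
p=P.reshape(-1,3)
m=(np.hypot(*(p[:,:2]-[.586,.025]).T)<.025)&(p[:,2]>.1)&(p[:,2]<.115); print("knob top",m.sum(),p[m].mean(0),p[m].min(0),p[m].max(0))
for r in(.045,):
  m=(np.hypot(*(p[:,:2]-[.586,.025]).T)<r)&(p[:,2]>.057)&(p[:,2]<.067); print("rim",circ(p[m,:2]),m.sum())
go([.586,.0245,.25],0)
E
```

```text
clock: 8.3
tcp_pos: [0.5852, 0.0238, 0.2472]
orientation: [-0.499, -0.501, 0.502, -0.499]
force: [-0.4, 0.2, 0.3]
grip_width: 0.0462
knob top 565 [0.58710108 0.02614934 0.1075357 ] [0.57274153 0.01111728 0.10008137] [0.6016374  0.0395935  0.11000099]
rim [0.58702518 0.02192678 0.02914396] 1766
  opt 0.0 [0.     0.0012 0.0036]
  opt 3.142 [-3.1415e+00 -5.7000e-03  2.0000e-03]
clock 8.35 q [-0.   -0.08  1.58 -0.    1.65 -0.  ] w 0.0465 tcp [0.5855 0.0245 0.248 ] f [0.9 0.7 0.6]
shift [-0.002   0.0005 -0.    ] turn [0.     0.0012 0.0036]
```

View pics/w4.png

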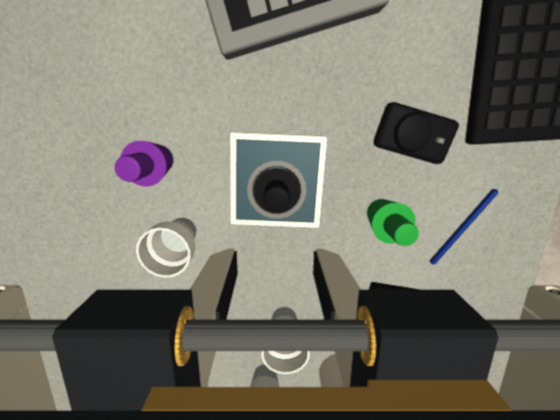

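The black plug sits in the sleeve at (276,188), centred between the fingers. Its measured position is (0.587, 0.025) with the knob top at z 0.108, as it should be. I'll descend and grip the knob.

```bash
python3 -m jog '0.03 0.001 0 0 0.001 0.004 0;0.075 0.001 0 0 0.001 0.004 0;0.12 0.001 0 0 0.001 0.004 0;0.155 0.001 0 0 0.001 0.004 0;0.175 0.001 0 0 0.001 0.004 0;0.185 0.001 0 0 0.001 0.004 0;0.185 0.001 0 0 0.001 0.004 0;0.185 0.001 0 0 0.001 0.004 1;0.185 0.001 0 0 0.001 0.004 1;0.185 0.001 0 0 0.001 0.004 1;0.185 0.001 0 0 0.001 0.004 1;0.18 0.001 0 0 0.001 0.004 1;0.165 0.001 0 0 0.001 0.004 1;0.14 0.001 0 0 0.001 0.004 1;0.1 0.001 0 0 0.001 0.004 1;0.065 0.001 0 0 0.001 0.004 1;0.065 0.001 0 0 0.001 0.004 1' 15
python3 - <<'E'
from go import go
go([.62,-.105,.183],0)
E
```

```text
clock: 10.05
tcp_pos: [0.5878, 0.0238, 0.1893]
orientation: [0.502, 0.498, -0.498, 0.502]
force: [0.5, -0.6, -1.4]
grip_width: 0.0299
  opt 0.0 [-0.0001  0.0005 -0.0081]
  opt 3.142 [ 3.1415e+00 -1.2700e-02 -8.0000e-04]
clock 10.05 q [-0.   -0.07  1.66 -0.    1.54 -0.  ] w 0.0299 tcp [0.5878 0.0238 0.1893] f [ 0.5 -0.6 -1.4]
shift [0.0066 0.0321 0.1288] turn [-0.0001  0.0005 -0.0081]
```

```bash
python3 -m jog '0 0.01 0.045 0 0 -0.008 1;0 0.02 0.09 0 0 -0.008 1;0 0.03 0.12 0 0 -0.008 1;0.01 0.032 0.129 0 0 -0.008 1;0.05 0.032 0.129 0 0 -0.008 1;0.085 0.032 0.129 0 0 -0.008 1;0.115 0.032 0.129 0 0 -0.008 1;0.13 0.032 0.129 0 0 -0.008 1;0.135 0.032 0.129 0 0 -0.008 1;0.1385 0.032 0.129 0 0 -0.008 1;0.1385 0.032 0.129 0 0 -0.008 1;0.1385 0.032 0.129 0 0 -0.008 0.5;0.1385 0.032 0.129 0 0 -0.008 0.1;0.1385 0.032 0.129 0 0 -0.008 0.1;0.1385 0.032 0.129 0 0 -0.008 0.1;0.11 0.032 0.129 0 0 -0.008 0;0.07 0.032 0.129 0 0 -0.008 0;0.02 0.032 0.129 0 0 -0.008 0;-0.03 0.032 0.129 0 0 -0.008 -0.5;-0.06 0.032 0.129 0 0 -0.008 -1'
python3 - <<'E'
from fit import *
from go import go
L=[]
for n in("scene","side"):
    im,P,K,M=shot(n); L.append(cv2.resize(im,(400,300))); p=P.reshape(-1,3)
    m=(np.hypot(*(p[:,:2]-[.62,-.105]).T)<.022)&(p[:,2]>.06)&(p[:,2]<.105); print("plug",circ(p[m,:2],.015).round(4),m.sum(),p[m,2].max())
    for c in[(.5665,-.3234),(.5995,-.2065),(.4596,-.1895),(.4456,-.052)]:
        m=(np.hypot(*(p[:,:2]-c).T)<.04)&(p[:,2]>.079)&(p[:,2]<.09); print(circ(p[m,:2]).round(4),m.sum(),end=" ")
save(np.hstack(L),"b1.png"); go([.4456,-.052,.2],90)
E
```

```text
clock: 12.05
tcp_pos: [0.6186, -0.1051, 0.2472]
orientation: [-0.499, -0.501, 0.501, -0.499]
force: [-0.8, 0.9, -0.5]
grip_width: 0.058
plug [ 0.6164 -0.1023  0.015 ] 265 0.09852107258908405
[ 0.5683 -0.3231  0.0321] 211 [ 0.6008 -0.2061  0.0321] 186 [ 0.4609 -0.1889  0.0321] 150 [ 0.4467 -0.0511  0.0321] 108 plug [ 0.6155 -0.1022  0.015 ] 225 0.09834756260191035
[ 0.5654 -0.3238  0.032 ] 202 [ 0.5979 -0.2069  0.0322] 172 [ 0.4584 -0.1898  0.0321] 169 [ 0.4441 -0.0523  0.0321] 152   opt 1.571 [-1.5707e+00  9.0000e-04  2.2000e-03]
  opt 4.712 [ 1.5709e+00  2.2000e-03 -9.0000e-04]
clock 12.15 q [-0.21  0.01  1.49 -0.    1.65 -0.21] w 0.0658 tcp [ 0.6194 -0.1053  0.2482] f [-0.4  0.  -0.4]
shift [ 0.0482 -0.1737 -0.0534] turn [-1.5707e+00  9.0000e-04  2.2000e-03]
```

View pics/b1.png

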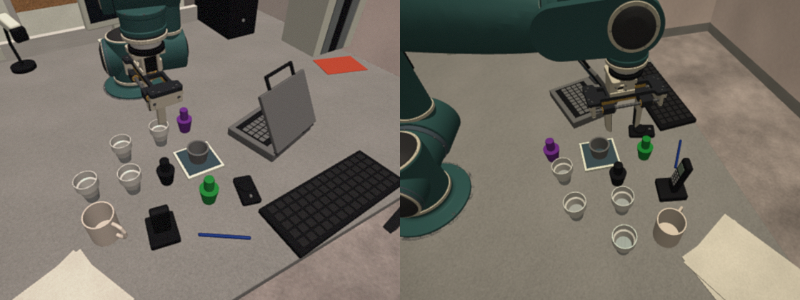

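The black plug stands upright on the desk at (0.616, −0.102), which is scene crop px (166,171). Its knob top is at about 0.098, and the sleeve is empty. All four cups are unmoved. Next I'll go over the nearest cup at (0.446, −0.052) for a close measurement.

```bash
cat > wr.py <<'E'
from fit import *
from go import go
import sys
def rims(cs,z0s):
    im,P,K,M=shot("wrist"); p=P.reshape(-1,3); s=bot.read_state(); o=[]
    for c,z in zip(cs,z0s):
        m=(np.hypot(*(p[:,:2]-c).T)<.045)&(abs(p[:,2]-z)<.004)
        if m.sum()>30: q=circ(p[m,:2]); o.append(q); print("rim at",c,q.round(4),m.sum(),"z",np.median(p[m,2]).round(4))
        else: o.append(None); print("few",c,m.sum())
    return im,P,o
E
python3 -m jog '0 -0.045 0 0 0 0 -1;0 -0.09 -0.03 0 0 0 -1;0 -0.13 -0.04 0 0 0 -1;0 -0.16 -0.05 0 0 0 -1;0 -0.172 -0.052 0 0 0 -1;0 -0.172 -0.052 0 0 0 -1'
python3 - <<'E'
from wr import *
im,P,o=rims([(.4456,-.052),(.587,.025),(.4596,-.189)],[.084,.062,.084]); np.savez("w5.npz",im=im,P=P)
go([o[0][0],o[0][1],.055],0)
E
```

```text
clock: 12.75
tcp_pos: [0.4455, -0.053, 0.244]
orientation: [-0.498, -0.502, 0.502, -0.499]
force: [0.2, -0.2, 0.1]
grip_width: 0.0927
rim at (0.4456, -0.052) [ 0.4456 -0.05    0.032 ] 426 z 0.0838
rim at (0.587, 0.025) [0.5862 0.025  0.0333] 1161 z 0.062
rim at (0.4596, -0.189) [ 0.4597 -0.1873  0.0321] 410 z 0.0836
  opt 0.0 [0.0001 0.0007 0.0072]
  opt 3.142 [-3.1415e+00 -1.1300e-02  1.0000e-03]
clock 12.8 q [-0.17 -0.39  1.84 -0.    1.7  -0.17] w 0.0931 tcp [ 0.4464 -0.0532  0.2439] f [ 0.3 -0.4 -0. ]
shift [ 0.1889  0.0006 -0.0034] turn [0.0001 0.0007 0.0072]
```

```bash
python3 -m jog '0.04 0 -0.0015 0 0 0.007 -1;0.085 0 -0.0015 0 0 0.007 -1;0.125 0 -0.0015 0 0 0.007 -1;0.16 0 -0.0015 0 0 0.007 -1;0.18 0 -0.0015 0 0 0.007 -1;0.189 0 -0.0015 0 0 0.007 -1;0.189 0 -0.0015 0 0 0.007 -1;0.189 0 -0.0015 0 0 0.007 1;0.189 0 -0.0015 0 0 0.007 1;0.189 0 -0.0015 0 0 0.007 1;0.189 0 -0.0015 0 0 0.007 1;0.185 0 -0.0015 0 0 0.007 1;0.16 0 -0.0015 0 0 0.007 1;0.12 0 -0.0015 0 0 0.007 1;0.08 0 -0.0015 0 0 0.007 1;0.06 0 -0.0015 0 0 0.007 1;0.06 0 -0.0015 0 0 0.007 1' 25
python3 - <<'E'
from go import go
go([.4464+.141,-.0515+.0758,.184],0)
E
```

```text
clock: 14.5
tcp_pos: [0.4466, -0.0518, 0.187]
orientation: [0.501, 0.499, -0.499, 0.501]
force: [0.1, 0.1, -3.7]
grip_width: 0.0666
  opt 0.0 [-0.      0.0013 -0.0036]
  opt 3.142 [ 3.1416e+00 -5.6000e-03 -2.0000e-03]
clock 14.5 q [-0.17 -0.39  1.93 -0.    1.6  -0.17] w 0.0666 tcp [ 0.4466 -0.0518  0.187 ] f [ 0.1  0.1 -3.7]
shift [ 0.0034  0.1408 -0.0761] turn [-0.      0.0013 -0.0036]
```

```bash
python3 -m jog '0 0.045 -0.025 0 0 -0.002 1;0 0.085 -0.045 0 0 -0.003 1;0 0.12 -0.065 0 0 -0.003 1;0 0.1408 -0.0761 0 0 -0.003 1;0 0.1408 -0.0761 0 0 -0.003 1;0.02 0.1408 -0.0761 0 0 -0.003 1;0.05 0.1408 -0.0761 0 0 -0.003 1;0.075 0.1408 -0.0761 0 0 -0.003 1;0.09 0.1408 -0.0761 0 0 -0.003 1;0.1 0.1408 -0.0761 0 0 -0.003 1;0.105 0.1408 -0.0761 0 0 -0.003 1;0.11 0.1408 -0.0761 0 0 -0.003 1;0.113 0.1408 -0.0761 0 0 -0.003 1;0.115 0.1408 -0.0761 0 0 -0.003 1;0.115 0.1408 -0.0761 0 0 -0.003 1'
```

```text
clock: 16.0
tcp_pos: [0.5865, 0.0244, 0.0689]
orientation: [-0.499, -0.501, 0.501, -0.499]
force: [-0.8, 0.2, -2.6]
grip_width: 0.0673
```

```bash
python3 -m jog '0.001 0 0 0 0 0 1;0.001 0 0 0 0 0 1'
```

```text
clock: 16.2
tcp_pos: [0.5865, 0.0244, 0.068]
orientation: [-0.499, -0.501, 0.501, -0.499]
force: [-0.2, 0.2, -2.7]
grip_width: 0.067
```

```bash
python3 -m jog '0.0005 0 0 0 0 0 1;0.001 0 0 0 0 0 1;0.001 0 0 0 0 0 1;0.001 0 0 0 0 0 0.2;0.001 0 0 0 0 0 -0.6;0.001 0 0 0 0 0 -1;0.001 0 0 0 0 0 -1;0.001 0 0 0 0 0 -1;0.001 0 0 0 0 0 -1;0 0 0 0 0 0 -1;-0.02 0 0 0 0 0 -1;-0.06 0 0 0 0 0 -1;-0.1 0 0 0 0 0 -1;-0.12 0 0 0 0 0 -1'
python3 - <<'E'
from wr import *
go([.4596,-.189,.19],0)
for n in("scene","side"):
    p=shot(n)[1].reshape(-1,3)
    for c,z in(((.5866,.025),.096),((.5665,-.3234),.084),((.5995,-.2065),.084),((.4596,-.1895),.084)):
        m=(np.hypot(*(p[:,:2]-c).T)<.045)&(abs(p[:,2]-z)<.006); q=p[m]; print(n,c,circ(q[:,:2]).round(4) if m.sum()>30 else None,m.sum(),np.percentile(q[:,2],[50,95,99]).round(4) if m.sum() else 0)
E
```

```text
clock: 17.6
tcp_pos: [0.5876, 0.0244, 0.1917]
orientation: [-0.5, -0.5, 0.5, -0.5]
force: [-0.2, 0.4, 0.2]
grip_width: 0.0929
  opt 0.0 [-0.      0.0005  0.    ]
  opt 3.142 [ 3.1416e+00  0.0000e+00 -8.0000e-04]
clock 17.6 q [-0.   -0.07  1.65 -0.    1.56 -0.  ] w 0.0929 tcp [0.5876 0.0244 0.1917] f [-0.2  0.4  0.2]
shift [ 0.0018 -0.128   0.2134] turn [-0.      0.0005  0.    ]
scene (0.5866, 0.025) [0.5879 0.0242 0.0321] 173 [0.0943 0.0969 0.0974]
scene (0.5665, -0.3234) [ 0.5684 -0.3232  0.0323] 237 [0.0825 0.0854 0.086 ]
scene (0.5995, -0.2065) [ 0.6008 -0.2061  0.032 ] 208 [0.0829 0.085  0.0856]
scene (0.4596, -0.1895) [ 0.4611 -0.1889  0.0321] 167 [0.0825 0.0853 0.086 ]
side (0.5866, 0.025) [0.5851 0.0236 0.0321] 145 [0.0945 0.0978 0.0987]
side (0.5665, -0.3234) [ 0.5653 -0.3239  0.0321] 216 [0.0829 0.0852 0.0862]
side (0.5995, -0.2065) [ 0.5978 -0.2069  0.0321] 184 [0.0827 0.0855 0.0864]
side (0.4596, -0.1895) [ 0.4583 -0.1898  0.0321] 181 [0.083  0.0854 0.0863]
```

Cup 1 is home: its rim reads 0.097 against 0.085 for the cups on the desk, so +12 mm. From here on I'll move relative to the column pose. The next cup is the one at (0.4597, −0.1894).

```bash
python3 -m jog '0 -0.02 0.035 0 0 0 -1;0 -0.045 0.08 0 0 0 -1;0 -0.07 0.12 0 0 0 -1;0 -0.095 0.16 0 0 0 -1;0 -0.115 0.195 0 0 0 -1;0.02 -0.1268 0.2133 0 0 0 -1;0.06 -0.1268 0.2133 0 0 0 -1;0.095 -0.1268 0.2133 0 0 0 -1;0.12 -0.1268 0.2133 0 0 0 -1;0.133 -0.1268 0.2133 0 0 0 -1;0.133 -0.1268 0.2133 0 0 0 -1;0.133 -0.1268 0.2133 0 0 0 1;0.133 -0.1268 0.2133 0 0 0 1;0.133 -0.1268 0.2133 0 0 0 1;0.133 -0.1268 0.2133 0 0 0 1;0.13 -0.1268 0.2133 0 0 0 1;0.1 -0.1268 0.2133 0 0 0 1;0.06 -0.1268 0.2133 0 0 0 1;0.02 -0.1268 0.2133 0 0 0 1;0 -0.1268 0.2133 0 0 0 1' 25
python3 - <<'E'
from go import go
go([.5865,.0244,.19],0)
E
```

```text
clock: 19.7
tcp_pos: [0.4606, -0.1891, 0.1921]
orientation: [-0.499, -0.5, 0.501, -0.5]
force: [-0.8, -0.5, -2.7]
grip_width: 0.0673
  opt 0.0 [0.     0.002  0.0007]
  opt 3.142 [-3.1416e+00 -1.0000e-03  3.1000e-03]
clock 19.7 q [-0.44 -0.27  1.83 -0.    1.58 -0.44] w 0.0673 tcp [ 0.4606 -0.1891  0.1921] f [-0.8 -0.5 -2.7]
shift [ 0.0016  0.1259 -0.2135] turn [0.     0.002  0.0007]
```

```bash
python3 -m jog '0 0.02 -0.035 0 0 0 1;0 0.045 -0.08 0 0 0 1;0 0.07 -0.12 0 0 0 1;0 0.095 -0.16 0 0 0 1;0 0.115 -0.195 0 0 0 1;0 0.1268 -0.2133 0 0 0 1;0 0.1268 -0.2133 0 0 0 1;0.02 0.1268 -0.2133 0 0 0 1;0.045 0.1268 -0.2133 0 0 0 1;0.06 0.1268 -0.2133 0 0 0 1;0.07 0.1268 -0.2133 0 0 0 1;0.078 0.1268 -0.2133 0 0 0 1;0.084 0.1268 -0.2133 0 0 0 1;0.087 0.1268 -0.2133 0 0 0 1;0.089 0.1268 -0.2133 0 0 0 1;0.09 0.1268 -0.2133 0 0 0 1;0.09 0.1268 -0.2133 0 0 0 1'
```

```text
clock: 21.4
tcp_pos: [0.5868, 0.0243, 0.0986]
orientation: [-0.499, -0.501, 0.501, -0.499]
force: [-0.7, 0.4, 3.2]
grip_width: 0.0672
```

```bash
python3 -m jog '0.001 0 0 0 0 0 1;0.001 0 0 0 0 0 0.4;0.001 0 0 0 0 0 -0.4;0.001 0 0 0 0 0 -1;0.001 0 0 0 0 0 -1;0.001 0 0 0 0 0 -1;0.001 0 0 0 0 0 -1;0.001 0 0 0 0 0 -1;-0.02 0 0 0 0 0 -1;-0.06 0 0 0 0 0 -1;-0.09 0 0 0 0 0 -1;-0.09 0 0 0 0 0 -1'
cat > chk.py <<'E'
from wr import *
def chk(top,cups):
    go([.5865,.0244,.19],0)
    for n in("scene","side"):
        p=shot(n)[1].reshape(-1,3)
        for c,z in[((.5866,.025),top)]+[(c,.084) for c in cups]:
            m=(np.hypot(*(p[:,:2]-c).T)<.045)&(abs(p[:,2]-z)<.006); q=p[m]; print(n,c,circ(q[:,:2]).round(4) if m.sum()>30 else None,m.sum(),np.percentile(q[:,2],[50,95,99]).round(4) if m.sum() else 0)
E
python3 - <<'E'
from chk import *
chk(.126,[(.5665,-.3234),(.5995,-.2065)])
E
```

```text
clock: 22.6
tcp_pos: [0.5883, 0.0244, 0.1926]
orientation: [0.5, 0.499, -0.5, 0.501]
force: [0.2, -0.7, 0.0]
grip_width: 0.0928
  opt 0.0 [ 0.      0.0005 -0.0024]
  opt 3.142 [-3.1416e+00  3.7000e-03  8.0000e-04]
clock 22.6 q [-0.   -0.07  1.65 -0.    1.56 -0.  ] w 0.0928 tcp [0.5883 0.0244 0.1926] f [ 0.2 -0.7  0. ]
shift [ 0.0026 -0.0018  0.    ] turn [ 0.      0.0005 -0.0024]
scene (0.5866, 0.025) [0.5877 0.0222 0.0321] 187 [0.1242 0.1271 0.1275]
scene (0.5665, -0.3234) [ 0.5683 -0.323   0.0322] 235 [0.0825 0.085  0.0859]
scene (0.5995, -0.2065) [ 0.6007 -0.206   0.032 ] 211 [0.0826 0.0851 0.0861]
side (0.5866, 0.025) [0.585  0.0213 0.0321] 158 [0.1247 0.1277 0.1285]
side (0.5665, -0.3234) [ 0.5654 -0.3239  0.0321] 212 [0.083  0.0853 0.0862]
side (0.5995, -0.2065) [ 0.5978 -0.2069  0.0321] 181 [0.0829 0.0852 0.0861]
```

Home: +30 mm. The third cup is at (0.599, −0.2065). I'll lift higher this time.

```bash
python3 -m jog '0 0.003 0.045 0 0 0 -1;0 0.006 0.09 0 0 0 -1;0 0.008 0.135 0 0 0 -1;0 0.01 0.175 0 0 0 -1;0 0.0128 0.215 0 0 0 -1;0.02 0.0128 0.2304 0 0 0 -1;0.06 0.0128 0.2304 0 0 0 -1;0.095 0.0128 0.2304 0 0 0 -1;0.12 0.0128 0.2304 0 0 0 -1;0.133 0.0128 0.2304 0 0 0 -1;0.133 0.0128 0.2304 0 0 0 -1;0.133 0.0128 0.2304 0 0 0 1;0.133 0.0128 0.2304 0 0 0 1;0.133 0.0128 0.2304 0 0 0 1;0.133 0.0128 0.2304 0 0 0 1;0.13 0.0128 0.2304 0 0 0 1;0.1 0.0128 0.2304 0 0 0 1;0.055 0.0128 0.2304 0 0 0 1;0.01 0.0128 0.2304 0 0 0 1;-0.03 0.0128 0.2304 0 0 0 1'
python3 - <<'E'
from go import go
go([.5865,.0224,.22],0)
E
```

```text
clock: 24.7
tcp_pos: [0.5996, -0.2059, 0.2204]
orientation: [-0.499, -0.501, 0.501, -0.499]
force: [-0.2, -0.4, -2.9]
grip_width: 0.0656
  opt 0.0 [0.     0.0008 0.0031]
  opt 3.142 [-3.1416e+00 -4.9000e-03  1.2000e-03]
clock 24.7 q [-0.37  0.03  1.52 -0.    1.6  -0.37] w 0.0656 tcp [ 0.5996 -0.2059  0.2204] f [-0.2 -0.4 -2.9]
shift [ 2.000e-04 -1.310e-02 -2.283e-01] turn [0.     0.0008 0.0031]
```

```bash
python3 -m jog '0 -0.003 -0.04 0 0 0 1;0 -0.006 -0.085 0 0 0 1;0 -0.008 -0.13 0 0 0 1;0 -0.01 -0.175 0 0 0 1;0 -0.0128 -0.215 0 0 0 1;0 -0.0128 -0.2284 0 0 0 1;0 -0.0128 -0.2284 0 0 0 1;0.02 -0.0128 -0.2284 0 0 0 1;0.045 -0.0128 -0.2284 0 0 0 1;0.06 -0.0128 -0.2284 0 0 0 1;0.07 -0.0128 -0.2284 0 0 0 1;0.078 -0.0128 -0.2284 0 0 0 1;0.084 -0.0128 -0.2284 0 0 0 1;0.087 -0.0128 -0.2284 0 0 0 1;0.089 -0.0128 -0.2284 0 0 0 1;0.09 -0.0128 -0.2284 0 0 0 1;0.09 -0.0128 -0.2284 0 0 0 1'
```

```text
clock: 26.4
tcp_pos: [0.5867, 0.0224, 0.1281]
orientation: [-0.499, -0.501, 0.501, -0.499]
force: [-0.3, 0.1, -2.3]
grip_width: 0.0653
```

```bash
python3 -m jog '0.001 0 0 0 0 0 1;0.001 0 0 0 0 0 0.4;0.001 0 0 0 0 0 -0.4;0.001 0 0 0 0 0 -1;0.001 0 0 0 0 0 -1;0.001 0 0 0 0 0 -1;0.001 0 0 0 0 0 -1;0.001 0 0 0 0 0 -1;-0.02 0 0 0 0 0 -1;-0.06 0 0 0 0 0 -1;-0.09 0 0 0 0 0 -1;-0.09 0 0 0 0 0 -1'
python3 - <<'E'
from chk import *
chk(.156,[(.5665,-.3234)])
p=shot("scene")[1].reshape(-1,3)
for nm,c in(("mug",(.70,-.315)),):
    m=(np.hypot(*(p[:,:2]-c).T)<.075)&(p[:,2]>.085)&(p[:,2]<.095); print(nm,circ(p[m,:2]).round(4),m.sum(),p[m].min(0),p[m].max(0))
E
```

```text
clock: 27.6
tcp_pos: [0.5883, 0.0225, 0.2226]
orientation: [0.5, 0.499, -0.5, 0.501]
force: [0.5, -0.1, -0.6]
grip_width: 0.0931
  opt 0.0 [ 0.      0.0005 -0.0024]
  opt 3.142 [-3.1415e+00  3.7000e-03  8.0000e-04]
clock 27.6 q [-0.   -0.08  1.61 -0.    1.6  -0.  ] w 0.0931 tcp [0.5883 0.0225 0.2226] f [ 0.5 -0.1 -0.6]
shift [ 0.0326 -0.0018 -0.0019] turn [ 0.      0.0005 -0.0024]
scene (0.5866, 0.025) [0.5887 0.0204 0.0321] 198 [0.1543 0.157  0.1576]
scene (0.5665, -0.3234) [ 0.5683 -0.3231  0.0321] 234 [0.0827 0.085  0.0855]
side (0.5866, 0.025) [0.5857 0.0196 0.0321] 161 [0.1546 0.1575 0.1581]
side (0.5665, -0.3234) [ 0.5653 -0.3239  0.0321] 210 [0.0831 0.085  0.0855]
mug [ 0.7035 -0.3173  0.0377] 372 [ 0.66320535 -0.35700379  0.08502605] [ 0.74293581 -0.27782984  0.09241882]
```

Home: +60 mm. The fourth cup is at (0.5668, −0.3235). The mug's edge is at x 0.663, clear of the open fingers at 0.631.

```bash
python3 -m jog '0 -0.002 0.045 0 0 0 -1;0 -0.005 0.09 0 0 0 -1;0 -0.008 0.135 0 0 0 -1;0 -0.011 0.18 0 0 0 -1;0 -0.014 0.225 0 0 0 -1;0 -0.016 0.27 0 0 0 -1;0 -0.018 0.31 0 0 0 -1;0 -0.0197 0.34 0 0 0 -1;0.03 -0.0197 0.3454 0 0 0 -1;0.075 -0.0197 0.3454 0 0 0 -1;0.115 -0.0197 0.3454 0 0 0 -1;0.145 -0.0197 0.3454 0 0 0 -1;0.16 -0.0197 0.3454 0 0 0 -1;0.163 -0.0197 0.3454 0 0 0 -1;0.163 -0.0197 0.3454 0 0 0 -1;0.163 -0.0197 0.3454 0 0 0 1;0.163 -0.0197 0.3454 0 0 0 1;0.163 -0.0197 0.3454 0 0 0 1;0.163 -0.0197 0.3454 0 0 0 1'
```

```text
clock: 29.65
tcp_pos: [0.5668, -0.3232, 0.0558]
orientation: [-0.499, -0.501, 0.501, -0.499]
force: [-0.6, -0.5, 4.5]
grip_width: 0.0676
```

```bash
python3 -m jog '-0.005 0 0 0 0 0 1;-0.03 0 0 0 0 0 1;-0.07 0 0 0 0 0 1;-0.11 0 0 0 0 0 1;-0.15 0 0 0 0 0 1;-0.193 0 0 0 0 0 1;-0.193 0.003 -0.045 0 0 0 1;-0.193 0.006 -0.09 0 0 0 1;-0.193 0.009 -0.135 0 0 0 1;-0.193 0.012 -0.18 0 0 0 1;-0.193 0.015 -0.225 0 0 0 1;-0.193 0.017 -0.27 0 0 0 1;-0.193 0.019 -0.31 0 0 0 1;-0.193 0.0202 -0.335 0 0 0 1;-0.193 0.0202 -0.3435 0 0 0 1;-0.193 0.0202 -0.3435 0 0 0 1'
python3 - <<'E'
from go import go
go([.587,.0205,.25],0)
E
```

```text
clock: 31.25
tcp_pos: [0.5874, 0.0212, 0.2478]
orientation: [0.498, 0.501, -0.501, 0.499]
force: [0.3, -0.1, -2.7]
grip_width: 0.0673
  opt 0.0 [0.0014 0.0006 0.0041]
  opt 3.142 [-3.1401e+00 -6.4000e-03  9.0000e-04]
clock 31.25 q [-0.01 -0.08  1.57 -0.    1.65 -0.01] w 0.0673 tcp [0.5874 0.0212 0.2478] f [ 0.3 -0.1 -2.7]
shift [-0.0022 -0.0005  0.0007] turn [0.0014 0.0006 0.0041]
```

```bash
python3 -m jog '0.02 0 0 0 0 0 1;0.045 0 0 0 0 0 1;0.06 0 0 0 0 0 1;0.07 0 0 0 0 0 1;0.078 0 0 0 0 0 1;0.084 0 0 0 0 0 1;0.087 0 0 0 0 0 1;0.089 0 0 0 0 0 1;0.09 0 0 0 0 0 1;0.09 0 0 0 0 0 1'
```

```text
clock: 32.25
tcp_pos: [0.5874, 0.0206, 0.1584]
orientation: [-0.499, -0.501, 0.501, -0.499]
force: [-0.9, 1.6, 0.6]
grip_width: 0.0677
```

```bash
python3 -m jog '0.001 0 0 0 0 0 1;0.001 0 0 0 0 0 0.4;0.001 0 0 0 0 0 -0.4;0.001 0 0 0 0 0 -1;0.001 0 0 0 0 0 -1;0.001 0 0 0 0 0 -1;0.001 0 0 0 0 0 -1;0.001 0 0 0 0 0 -1;-0.02 0 0 0 0 0 -1;-0.06 0 0 0 0 0 -1;-0.09 0 0 0 0 0 -1;-0.09 0 0 0 0 0 -1'
python3 - <<'E'
from chk import *
chk(.186,[])
L=[]
for n in("scene","side"):
    im,P,K,M=shot(n); L.append(cv2.resize(im,(400,300))); p=P.reshape(-1,3)
    m=(np.hypot(*(p[:,:2]-[.616,-.102]).T)<.022)&(p[:,2]>.06)&(p[:,2]<.105); print("plug",circ(p[m,:2],.015).round(4),m.sum(),p[m,2].max())
save(np.hstack(L),"b2.png")
E
```

```text
clock: 33.45
tcp_pos: [0.5887, 0.0205, 0.2526]
orientation: [0.5, 0.499, -0.5, 0.501]
force: [0.6, 0.2, -0.2]
grip_width: 0.093
  opt 0.0 [ 0.      0.0006 -0.0023]
  opt 3.142 [-3.1416e+00  3.6000e-03  9.0000e-04]
clock 33.45 q [-0.01 -0.08  1.57 -0.    1.65 -0.01] w 0.093 tcp [0.5887 0.0205 0.2526] f [ 0.6  0.2 -0.2]
shift [ 0.0625 -0.0024 -0.0039] turn [ 0.      0.0006 -0.0023]
scene (0.5866, 0.025) [0.5886 0.0183 0.032 ] 210 [0.1841 0.1871 0.1876]
side (0.5866, 0.025) [0.5858 0.0175 0.0321] 177 [0.1847 0.1873 0.1879]
plug [ 0.6165 -0.1026  0.015 ] 265 0.09828743378994187
plug [ 0.6154 -0.1021  0.015 ] 220 0.09884991844336977
```

View pics/b2.png

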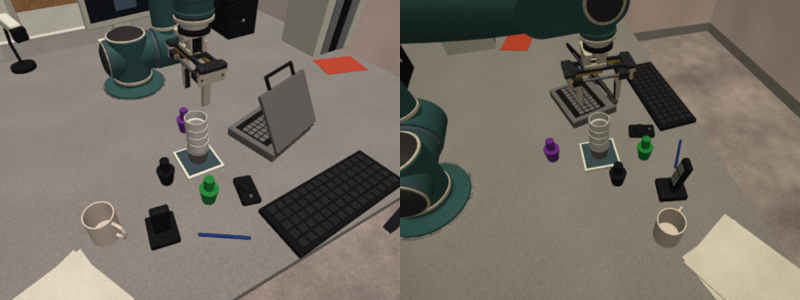

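All four cups stand in one column on the plate at scene crop px (197,135), and the black plug is at (166,170). No fifth cup is visible. The column centres drift 2 mm per level towards −y, so I'll check the tilt.

Run:
```python
from chk import *
for n in("scene","side"):
    p=shot(n)[1].reshape(-1,3)
    for k in range(4):
        zt=.096+.03*k
        d=p[:,:2]-[.587,.025-.002*k]; r=np.hypot(*d.T)
        if k==3:
            m=(r>.027)&(r<.038)&(abs(p[:,2]-zt)<.008)
            # top surface: local max z per angular sector
            a=np.arctan2(d[m,1],d[m,0]); z=p[m,2]; S=[(np.deg2rad(t),np.percentile(z[abs(np.angle(np.exp(1j*(a-np.deg2rad(t)))))<.3],90)) for t in range(0,360,30) if (abs(np.angle(np.exp(1j*(a-np.deg2rad(t)))))<.3).sum()>8]
            S=np.array(S); A=np.c_[.033*np.cos(S[:,0]),.033*np.sin(S[:,0]),np.ones(len(S))]; print(n,"rim slope",np.linalg.lstsq(A,S[:,1],rcond=None)[0].round(4),len(S))
        # collar outside fit, r=.0335
        m=(r<.04)&(r>.028)&(p[:,2]>zt-.022)&(p[:,2]<zt-.006); print(n,k,"collar",circ(p[m,:2],.0335).round(4),m.sum())
```

```text
scene 0 collar [0.5867 0.0247 0.0335] 153
scene 1 collar [0.5864 0.0226 0.0335] 157
scene 2 collar [0.5872 0.0208 0.0335] 176
scene rim slope [-0.0077 -0.0083  0.1863] 12
scene 3 collar [0.5886 0.0182 0.0335] 367
side 0 collar [0.5852 0.0249 0.0335] 114
side 1 collar [0.585  0.0225 0.0335] 124
side 2 collar [0.5859 0.0209 0.0335] 134
side rim slope [ 0.003  -0.0072  0.1864] 12
side 3 collar [0.5857 0.0173 0.0335] 286
```

The top cup's tilt is under 0.01 rad, and the lateral steps of about 2 mm are within the play. Now I'll fetch the plug.

```bash
python3 -m jog '0 0.01 0.04 0 0 0 0;0 0.02 0.085 0 0 0 0;0 0.027 0.115 0 0 0 0;0.03 0.029 0.1223 0 0 0 0;0.075 0.029 0.1223 0 0 0 0;0.12 0.029 0.1223 0 0 0 0;0.16 0.029 0.1223 0 0 0 0;0.185 0.029 0.1223 0 0 0 0;0.197 0.029 0.1223 0 0 0 0;0.197 0.029 0.1223 0 0 0 0;0.197 0.029 0.1223 0 0 0 1;0.197 0.029 0.1223 0 0 0 1;0.197 0.029 0.1223 0 0 0 1;0.197 0.029 0.1223 0 0 0 1;0.19 0.029 0.1223 0 0 0 1;0.15 0.029 0.1223 0 0 0 1;0.105 0.029 0.1223 0 0 0 1;0.06 0.029 0.1223 0 0 0 1;0.015 0.029 0.1223 0 0 0 1;-0.024 0.029 0.1223 0 0 0 1' 15
python3 - <<'E'
from fit import *
from go import go
go([.587,.0179,.272],0)
for n in("scene","side"):
    p=shot(n)[1].reshape(-1,3); m=(np.hypot(*(p[:,:2]-[.616,-.102]).T)<.035)&(p[:,2]>.18)&(p[:,2]<.275); print(n,"plug held",m.sum(),p[m].min(0),p[m].max(0),circ(p[m&(p[:,2]>.262)&(p[:,2]<.272)][:,:2],.0278))
E
```

```text
clock: 35.75
tcp_pos: [0.6164, -0.1016, 0.2749]
orientation: [-0.499, -0.5, 0.501, -0.5]
force: [-0.4, -0.8, -2.1]
grip_width: 0.03
  opt 0.0 [0.     0.0008 0.0023]
  opt 3.142 [-3.1416e+00 -3.6000e-03  1.3000e-03]
clock 35.75 q [-0.2  -0.    1.46 -0.    1.69 -0.2 ] w 0.03 tcp [ 0.6164 -0.1016  0.2749] f [-0.4 -0.8 -2.1]
shift [ 0.0029 -0.0294 -0.1196] turn [0.     0.0008 0.0023]
scene plug held 504 [ 0.61196532 -0.13006566  0.22112858] [ 0.64652122 -0.07820959  0.27499139] [ 0.61657851 -0.10201081  0.0278    ]
side plug held 304 [ 0.59050033 -0.13023584  0.22910973] [ 0.63816581 -0.09970628  0.27484653] [ 0.61784616 -0.10068675  0.0278    ]
```

```bash
python3 -m jog '0 -0.01 -0.04 0 0 0 1;0 -0.02 -0.08 0 0 0 1;0 -0.028 -0.112 0 0 0 1;0 -0.029 -0.1202 0 0 0 1;0 -0.029 -0.1202 0 0 0 1;0.02 -0.029 -0.1202 0 0 0 1;0.045 -0.029 -0.1202 0 0 0 1;0.062 -0.029 -0.1202 0 0 0 1;0.073 -0.029 -0.1202 0 0 0 1;0.08 -0.029 -0.1202 0 0 0 1;0.084 -0.029 -0.1202 0 0 0 1;0.087 -0.029 -0.1202 0 0 0 1;0.088 -0.029 -0.1202 0 0 0 1;0.088 -0.029 -0.1202 0 0 0 1'
```

```text
clock: 37.25
tcp_pos: [0.5876, 0.0184, 0.1844]
orientation: [-0.499, -0.501, 0.501, -0.499]
force: [-0.2, -0.4, -1.2]
grip_width: 0.0295
```

```bash
python3 -m jog '0.001 0 0 0 0 0 1;0.001 0 0 0 0 0 0.6;0.001 0 0 0 0 0 0.1;0.001 0 0 0 0 0 0;0.001 0 0 0 0 0 0;0.001 0 0 0 0 0 0;0.001 0 0 0 0 0 0;-0.02 0 0 0 0 0 0;-0.06 0 0 0 0 0 0;-0.1 0 0 0 0 0 0;-0.1 0 0 0 0 0 0'
python3 - <<'E'
from fit import *
L=[]
a=np.deg2rad(15); ex=np.array([np.cos(a),np.sin(a)]); ey=np.array([-ex[1],ex[0]]); h=np.array([.4515,.2885])+.24*ex
for n in("scene","side"):
    im,P,K,M=shot(n); p=P.reshape(-1,3)
    L.append(cv2.resize(im[60:285,200:430] if n=="scene" else im[60:285,180:410],(400,390),interpolation=2))
    m=(np.hypot(*(p[:,:2]-[.587,.018]).T)<.022)&(p[:,2]>.192)&(p[:,2]<.24); print("knob",circ(p[m,:2],.015).round(4),m.sum(),np.percentile(p[m,2],[50,95,99]))
    m=(np.hypot(*(p[:,:2]-[.587,.018]).T)<.045)&(abs(p[:,2]-.186)<.006); print("rim",circ(p[m,:2]).round(4),np.percentile(p[m,2],[5,50,95]))
    R=np.stack([(P[...,:2]-h)@ex,(P[...,:2]-h)@ey,P[...,2]-.037],-1).reshape(-1,3)
    m=(R[:,0]<.0)&(R[:,0]>-.1)&(abs(R[:,1])<.11)&(R[:,2]>.045)&(R[:,2]<.16); print(m.sum(),"lid deg",90-np.rad2deg(np.arctan(-np.polyfit(R[m,2],R[m,0],1)))[0])
save(np.hstack(L),"b3.png")
E
```

```text
clock: 38.35
tcp_pos: [0.5889, 0.0185, 0.2897]
orientation: [0.501, 0.499, -0.499, 0.501]
force: [0.5, 0.2, 0.1]
grip_width: 0.0467
knob [0.5886 0.0174 0.015 ] 309 [0.21782669 0.22862765 0.22921838]
rim [0.5875 0.0182 0.0274] [0.18142821 0.18581038 0.18822217]
3358 lid deg 60.09902903315768
knob [0.5871 0.0175 0.015 ] 249 [0.22057328 0.22911898 0.22978233]
rim [0.5868 0.0182 0.027 ] [0.18113989 0.18581767 0.18823583]
86 lid deg 60.53660357299769
```

View pics/b3.png

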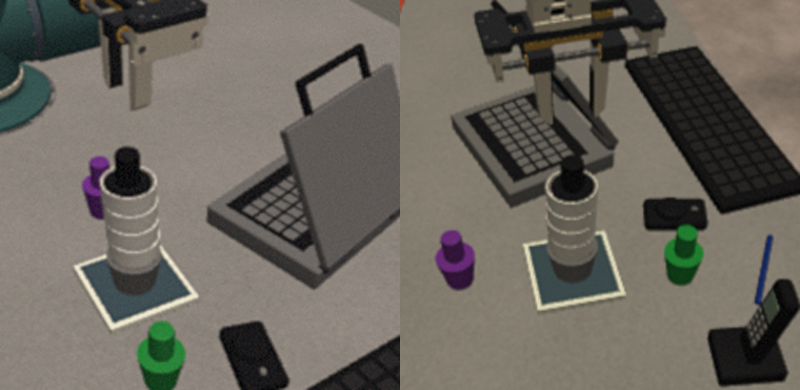

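The column shows four collars with only the black knob standing out, and the arm is clear. The knob top reads 0.229 against 0.228 expected, the lid is at 60.1°, and no cup is left on the desk. I'm handing in.

Run:
```python
from h import *
print(bot.close_job(), bot.read_state()["clock"])
```

```text
the job is handed in; nothing more can be done
the job is handed in; nothing more can be done
```

The job is done and handed in at about 38 s on the robot's clock; no verdict was reported. I raised the screen, stood the plug on the desk, nested the four cups present in the sleeve, and put the plug in the top cup.

**Last checks:**
- **Screen:** it stands at 60.1° from the scene camera. The side camera gives 60.5°, but from only a few points.
- **Cups:** the rims read about 97, 127, 157 and 187 mm above the desk, so each cup is home. The top cup's tilt is under about 0.01 rad.
- **Plug:** the knob top reads 229 mm against 228 expected.
- **Contact and force:** the arm is clear of everything. The plate's load is not in the readings. The tool force I read at the end of each lowering stayed within a few newtons.
- **Bystanders:** the arm kept clear of the mouse, phone and mug. They look unmoved in the pictures; I did not re-measure them.

**What disagreed:**
- **Fingertips:** they sit about 11 mm behind the TCP, not 11 mm ahead as the description says. My first grasp at the handle therefore closed on air just above the bar, and I went 22 mm deeper to correct it.
- **Column drift:** the cup centres step about 2 mm per level towards −y, which is within the play and the 6 mm limit.
- **Cameras:** the scene and side cameras differ by 2–3 mm, so I averaged them.

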